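Set the stock tags in the joinery

ROBOT

A 6-joint arm with a two-finger parallel gripper is mounted at the origin on the work surface. World frame = base frame: x ahead of the robot, y to its left, z up, the work surface at z = 0. Lengths are in m, angles in rad, forces in N, time in s.
With the tool pointing down it reaches from about 0.35 to 0.775 m from the base axis. Payload 7.3 kg.
Tool frame: the origin (TCP) lies midway between the tips of the shut fingers; the grasp point (between the pads) lies robot.grasp_offset behind it (robot.grasp_offset is the distance from the TCP to the grasp point, in m); z points along the fingers, x is the direction in which the jaws open and shut, and the axes are right-handed (so a half turn about z gives the same grasp; the last joint's range is limited). The gripper opens to 92 mm and grips with 3 to 60 N. Pads are 19 mm wide; open, the fingers measure 130 mm over their backs; the gripper's body (75 mm by 190 mm) begins 47 mm behind the grasp point.
Start: joints at [-1.427, 0.342, 1.524, -0, 1.275, -0.146], TCP at [0.15, -0.503, 0.19] pointing down, gripper open.
Joint ranges: [-2.53, 2.53], [-0.77, 2.02], [0.04, 2.7], [-1, 4.14], [0.28, 2.66], [-3.11, 3.11]. Speed limits (rad/s): [2.57, 2.57, 3.14, 3.14, 3.14, 3.14].

INTERFACE

Orientations are given as [roll, pitch, yaw] about the fixed x, y, z axes, in that order (R = Rz(yaw) Ry(pitch) Rx(roll)).
In Python, from cell import robot gives the robot as it stands. The module is installed in compiled form; this text tells all that it offers.
- The arm moves only by the tool move_arm, never from a script. Its argument "increments" is a list of rows, each a list of 7 numbers: the finger opening in mm, from 0 to 91.8, then the shift along the tool's x, y, z in mm, then the turn, a rotation vector about the tool's x, y, z in rad. A call has 1 to 12 rows; each row shifts and turns the pose as measured when the row begins, along the tool's axes as they then stand; what a row does not reach is not made up. A row lasts 1/8 s, in which the tool goes at most 62.5 mm and 10.7 degrees, less where a joint would pass 70% of its speed; a pose out of reach is approached as far as the arm can. A call is refused whole if a number of a shift passes 62.5 or a number of a turn 0.188, either way. A call with a gripper value outside its range is refused whole. The fingers move at their own pace and stop on an object; "newtons" is the grip in N (left out, the last holds). Time passes only in rows, so rows that do not move let the fingers close. It gives the time, the measured TCP pose, the force and the opening at its end, in the units of the state.
- robot.observe(): the state, without advancing time (a new reading comes with each control period).
- robot.read_camera(name): name is "scene" or "top"; returns a dict with "img" (480x640x3 uint8, red, green, blue), "fx", "fy", "cx", "cy" (pixels), "k1" (the pictures are not rectified: a ray, as slopes to the right and down, at radius r is drawn at 1 + k1 r^2 times it, then the intrinsics apply), "T" (4x4, takes a point from camera to world coordinates). Camera axes: x right, y down, z forward; pixel columns grow to the right and rows downward; lengths in m; the calibration is good to about 2 mm. A picture is of the moment at which its call begins. There is no depth.
- robot.hand_in(): hands the job in, once; it reports no verdict.
Trained networks look in the newest picture that a camera, given by its name, has taken for a name from the list of things; names that differ only in an ending like _2 or _b are one class to them, and where a whole thing is asked for, a point or a joint stands for the part that bears it (a point fixed in the world has none). Each returns a list of dicts, best first, with "conf" (0 to 1); they miss things now and then, are a little off and sometimes report something else, mostly with a low value. They report only what shows in the picture. A call takes as long as a camera call.
- robot.look_for(thing, camera): "rect" ([left, top, width, height] in pixels, round what is visible of it).
The state is a dict: "time": time; "qpos": joint angles; "qvel": joint speeds; "joint_efforts": joint torques, N m; "tool_pos": TCP position; "tool_rot": TCP orientation; "contact_force": force on the tool from outside, world axes, zero at the start; "torque": the same for the moment, N m; "opening": finger opening in m.
Only numpy, scipy, OpenCV 4.12 (cv2) and the standard library are available. Lean on these libraries where they do the work, as an engineer would, in place of code of your own. Each camera call takes 0.05 s, during which the arm holds its last target.

TASK

The stock rack on the joiner's bench has four bins, each with a hinged flip tag standing in front of it. With a fingertip, gently push tags over so that the tag of every full bin lies with its green face up and the tag of the nearly empty bin lies with its red face up. Do not grip, pinch or lift anything, and leave the stock and the things on the bench where they are.

Things in the scene. Friction and masses are not known exactly. Their poses are not given: they have to be found in the camera images.
- rack: Fixed wooden stock rack, 242 x 610 mm base board 12 mm thick, a rail 76 mm wide and 45 mm high on its robot side. Origin on the bench under the middle of the rail; x from rail to bins, y along the rail to the left. Four slots at y = -217.5, -72.5, 72.5, 217.5 mm: each has a tag on the rail (x = 0) and right behind it the bin the tag stands for (bin centre x = 115 mm).
- post_1: Dark steel stand of tag 1, fixed on top of the rail in one of the four slots, 72 (x) x 36 (y) x 27 mm high. Origin at the centre of its underside, on the rail's top 45 mm above the bench; its axes are the rack's axes. The tag's hinge runs along its x axis, 20 mm above this origin (65 mm above the bench).
- tag_1 (a joint): Angle (rad) of tag 1: slippery glossy plate 54 mm wide (x), 6 mm thick, free edge 53 mm from the hinge, 30 g. 0 upright; + leans to the rack's -y, green face up; - leans to +y, red face up. Rests at stops -0.9 and +0.9, free edge then 42 mm aside of the hinge, 98 mm above the bench (upright 118). Swings freely; pushed past upright it falls slowly to the other stop.
- post_2: Dark steel stand of tag 2, fixed on top of the rail in one of the four slots, 72 (x) x 36 (y) x 27 mm high. Origin at the centre of its underside, on the rail's top 45 mm above the bench; its axes are the rack's axes. The tag's hinge runs along its x axis, 20 mm above this origin (65 mm above the bench).
- tag_2 (a joint): Angle (rad) of tag 2: slippery glossy plate 54 mm wide (x), 6 mm thick, free edge 53 mm from the hinge, 30 g. 0 upright; + leans to the rack's -y, green face up; - leans to +y, red face up. Rests at stops -0.9 and +0.9, free edge then 42 mm aside of the hinge, 98 mm above the bench (upright 118). Swings freely; pushed past upright it falls slowly to the other stop.
- post_3: Dark steel stand of tag 3, fixed on top of the rail in one of the four slots, 72 (x) x 36 (y) x 27 mm high. Origin at the centre of its underside, on the rail's top 45 mm above the bench; its axes are the rack's axes. The tag's hinge runs along its x axis, 20 mm above this origin (65 mm above the bench).
- tag_3 (a joint): Angle (rad) of tag 3: slippery glossy plate 54 mm wide (x), 6 mm thick, free edge 53 mm from the hinge, 30 g. 0 upright; + leans to the rack's -y, green face up; - leans to +y, red face up. Rests at stops -0.9 and +0.9, free edge then 42 mm aside of the hinge, 98 mm above the bench (upright 118). Swings freely; pushed past upright it falls slowly to the other stop.
- post_4: Dark steel stand of tag 4, fixed on top of the rail in one of the four slots, 72 (x) x 36 (y) x 27 mm high. Origin at the centre of its underside, on the rail's top 45 mm above the bench; its axes are the rack's axes. The tag's hinge runs along its x axis, 20 mm above this origin (65 mm above the bench).
- tag_4 (a joint): Angle (rad) of tag 4: slippery glossy plate 54 mm wide (x), 6 mm thick, free edge 53 mm from the hinge, 30 g. 0 upright; + leans to the rack's -y, green face up; - leans to +y, red face up. Rests at stops -0.9 and +0.9, free edge then 42 mm aside of the hinge, 98 mm above the bench (upright 118). Swings freely; pushed past upright it falls slowly to the other stop.
- bin_dowels: Fixed blue plastic bin, 140 (x) x 120 (y) x 55 mm high, heaped full of pale wooden dowels. Origin at the centre of its underside, 12 mm above the bench; its axes are the rack's axes. Its stock reaches at most 75 mm above the bench.
- bin_knobs: Fixed blue plastic bin, 140 (x) x 120 (y) x 55 mm high, heaped full of dark turned wooden knobs. Origin at the centre of its underside, 12 mm above the bench; its axes are the rack's axes. Its stock reaches at most 75 mm above the bench.
- bin_wedges: Fixed blue plastic bin, 140 (x) x 120 (y) x 55 mm high, heaped full of wooden wedges. Origin at the centre of its underside, 12 mm above the bench; its axes are the rack's axes. Its stock reaches at most 75 mm above the bench.
- bin_low: Fixed blue plastic bin, 140 (x) x 120 (y) x 55 mm high, nearly empty: only two small loose wooden blocks on its floor. Origin at the centre of its underside, 12 mm above the bench; its axes are the rack's axes.
- block_a: Loose pale wooden block, 30 x 25 x 20 mm, in the nearly empty bin. Origin at its underside. Not part of the job.
- block_b: Loose pale wooden block, 30 x 25 x 20 mm, in the nearly empty bin. Origin at its underside. Not part of the job.
- sanding_block: Loose cork sanding block, 62 x 100 x 30 mm high, on the bench on the robot's side of the rack. Origin at its underside. Not part of the job.
- tape_roll: Loose yellow roll of tape lying flat, 90 mm across, 22 mm high, on the bench on the robot's side of the rack. Origin at its underside. Not part of the job.
- glue: Loose white glue bottle, 60 mm across, 170 mm high, at the left end of the rack. Origin at its underside. Not part of the job.
- tin: Loose tin, 86 mm across, 110 mm high, at the right end of the rack. Origin at its underside. Not part of the job.
- screwdriver: Loose screwdriver lying behind the rack. Not part of the job.
- mallet: Loose hammer lying behind the rack. Not part of the job.

How it is judged:
At the end, for the whole second after the job is handed in: The tags of the three full bins lean fully over with green up (joint above 0.8 rad) and the tag of the nearly empty bin leans fully over with red up (joint below -0.8 rad) (((horizontal distance between post_1 and bin_low below 0.15 m and value of joint tag_1 below -0.8 rad) or (horizontal distance between post_1 and bin_low above 0.15 m and value of joint tag_1 above 0.8 rad)) and ((horizontal distance between post_2 and bin_low below 0.15 m and value of joint tag_2 below -0.8 rad) or (horizontal distance between post_2 and bin_low above 0.15 m and value of joint tag_2 above 0.8 rad)) and ((horizontal distance between post_3 and bin_low below 0.15 m and value of joint tag_3 below -0.8 rad) or (horizontal distance between post_3 and bin_low above 0.15 m and value of joint tag_3 above 0.8 rad)) and ((horizontal distance between post_4 and bin_low below 0.15 m and value of joint tag_4 below -0.8 rad) or (horizontal distance between post_4 and bin_low above 0.15 m and value of joint tag_4 above 0.8 rad))); the robot touches nothing.
It fails at once if a tag or its stand is pinched or pushed with more than 15 N (contact force between anything else and post_1 above 15 N or contact force between anything else and post_2 above 15 N or contact force between anything else and post_3 above 15 N or contact force between anything else and post_4 above 15 N).
It fails at once if a loose thing on the bench, or a block in the nearly empty bin, is lifted or moved by more than 30 mm (distance of any of block_a, block_b, sanding_block, tape_roll, glue, tin, screwdriver, mallet from where it was at the start of the episode above 0.03 m).
It also fails if it takes over 58 s, if anything falls off the work surface, if the arm or the gripper's body presses on something with over 40 N, if the wrist force passes 120 N, or if a joint passes its speed limit or range.

## Working session

There is one attempt and no reset: what is moved stays moved. The work goes in short steps, Python scripts to look and compute and a tool call to move; the robot and the scene stay as the last step left them, time stands still between calls to the robot, and variables do not carry over. Pictures are saved under pics/ and viewed, and the job is handed in when it is done.

Besides the shell and the picture viewer there is one more tool, called after "Emit:" in YAML: its name, and indented under it one key for each argument. move_arm: Moves the arm, as the interface text tells. Its arguments: {"type":"object","properties":{"increments":{"type":"array"},"newtons":{"type":"number"}},"required":["increments"]}

```bash
mkdir -p pics
python3 - <<'E'
from cell import robot
import cv2
for n in ("scene","top"):
    c=robot.read_camera(n)
    cv2.imwrite(f"pics/{n}0.png",c["img"][:,:,::-1])
    print(n,c["fx"],c["fy"],c["cx"],c["cy"],c["k1"],c["T"].round(4).tolist())
o=robot.observe();print(o["time"],o["tool_pos"],o["tool_rot"],o["opening"],robot.grasp_offset)
E
```

```text
scene 524.6363815867912 524.6363815867912 318.4278326533777 235.79768230904352 -0.028002097095656063 [[-0.7933, 0.3303, -0.5115, 1.1187], [0.6085, 0.4586, -0.6476, 0.7078], [0.0207, -0.825, -0.5648, 0.6863], [0.0, 0.0, 0.0, 1.0]]
top 587.0194787820126 587.0194787820126 329.8202831867578 240.99237422549962 0.027984580439238606 [[0.0187, -0.9974, 0.0695, 0.4658], [-0.9998, -0.0189, -0.0024, 0.0037], [0.0037, -0.0695, -0.9976, 1.5491], [0.0, 0.0, 0.0, 1.0]]
0.1 [ 0.14999881 -0.50271545  0.18933007] [-3.14137145e+00  1.29537202e-03 -1.28099604e+00] 0.09172040104108543 0.0188
```

View pics/scene0.png

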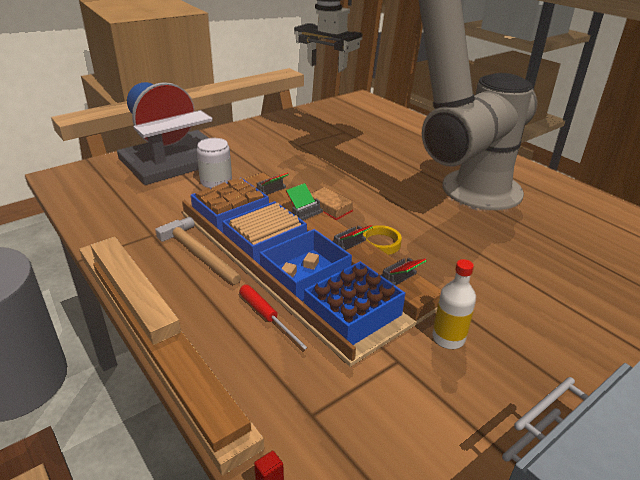

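View pics/top0.png

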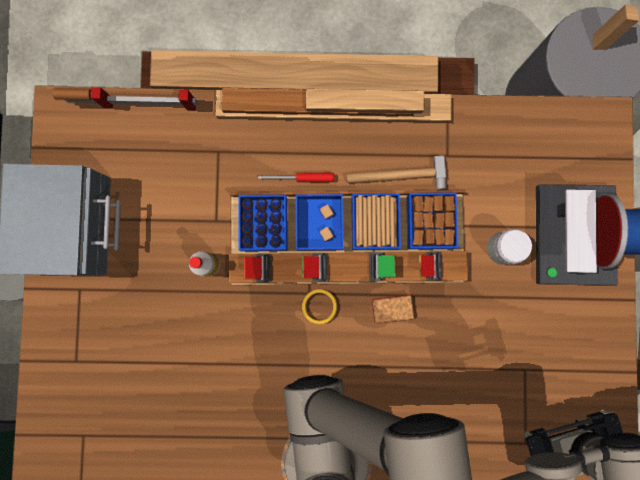

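Left to right in the top view, the bins are knobs, low, dowels and wedges, and their tags show red, red, green and red. I'll zoom in to confirm this and measure the rack.

```bash
cat > h.py <<'E'
import numpy as np, cv2
from cell import robot
def p2w(c,u,v,z):
    x0=np.array([(u-c["cx"])/c["fx"],(v-c["cy"])/c["fy"]]);s=x0.copy()
    for _ in range(20): s=x0/(1+c["k1"]*(s@s))
    T=np.array(c["T"]); d=T[:3,:3]@np.array([s[0],s[1],1]); o=T[:3,3]
    return o+d*(z-o[2])/d[2]
def w2p(c,p):
    T=np.array(c["T"]); q=T[:3,:3].T@(np.array(p)-T[:3,3]); s=q[:2]/q[2]; s=s*(1+c["k1"]*(s@s))
    return np.array([c["fx"]*s[0]+c["cx"],c["fy"]*s[1]+c["cy"]])
E
python3 - <<'E'
from h import *
a=cv2.imread("pics/top0.png")[180:300,180:480]; 
cv2.imwrite("pics/topz.png",cv2.resize(a[:, :],(780,312),interpolation=cv2.INTER_CUBIC))
b=cv2.imread("pics/scene0.png")[160:360,170:490]; cv2.imwrite("pics/scz.png",cv2.resize(b,(800,500),interpolation=cv2.INTER_CUBIC))
c=robot.read_camera("top")
for t in ["post_1","tag_1","bin_low","bin_knobs","bin_wedges","bin_dowels","tin","glue","tape_roll","sanding_block","rack"]:
    for r in robot.look_for(t,"top"):
        x,y,w,h=r["rect"]; print(t,round(r["conf"],2),[round(k,1) for k in r["rect"]],p2w(c,x+w/2,y+h/2,0.07 if t!="rack" else 0.02).round(3))
E
```

```text
post_1 0.92 [242.3, 251.1, 31.4, 29.4] [0.503 0.18  0.07 ]
post_1 0.84 [366.9, 252.8, 29.9, 30.2] [ 0.503 -0.132  0.07 ]
post_1 0.76 [301.1, 255.4, 28.1, 27.1] [0.498 0.036 0.07 ]
post_1 0.67 [418.6, 251.5, 20.5, 29.6] [ 0.51 -0.25  0.07]
tag_1 0.83 [302.8, 255.8, 20.3, 23.8] [0.501 0.041 0.07 ]
tag_1 0.72 [419.7, 254.9, 16.0, 27.6] [ 0.504 -0.247  0.07 ]
tag_1 0.65 [301.5, 290.6, 34.6, 36.2] [0.398 0.025 0.07 ]
tag_1 0.55 [243.5, 257.2, 18.6, 24.3] [0.494 0.193 0.07 ]
bin_low 0.72 [303.9, 287.9, 31.0, 41.5] [0.398 0.023 0.07 ]
bin_low 0.57 [295.9, 198.4, 47.0, 52.2] [0.61  0.027 0.07 ]
bin_knobs 0.92 [238.9, 193.4, 43.3, 56.1] [0.615 0.176 0.07 ]
bin_knobs 0.48 [303.4, 256.4, 16.9, 25.0] [0.498 0.044 0.07 ]
bin_wedges 0.98 [405.6, 192.8, 55.4, 58.3] [ 0.622 -0.261  0.07 ]
bin_dowels 0.83 [350.6, 192.1, 46.4, 58.4] [ 0.621 -0.11   0.07 ]
bin_dowels 0.16 [188.5, 251.2, 32.4, 26.2] [0.504 0.314 0.07 ]
tin 0.95 [485.5, 228.8, 47.3, 37.1] [ 0.561 -0.452  0.07 ]
glue 0.59 [187.2, 251.1, 31.6, 25.4] [0.505 0.318 0.07 ]
glue 0.39 [417.9, 250.0, 23.2, 30.3] [ 0.513 -0.252  0.07 ]
tape_roll 0.55 [302.2, 289.9, 31.3, 37.8] [0.398 0.027 0.07 ]
sanding_block 0.7 [372.0, 296.3, 41.9, 28.4] [ 0.397 -0.161  0.07 ]
sanding_block 0.38 [404.5, 190.7, 55.0, 60.4] [ 0.625 -0.257  0.07 ]
rack 0.98 [228.4, 190.3, 239.7, 96.4] [ 0.58  -0.048  0.02 ]
rack 0.55 [349.9, 189.2, 49.8, 59.4] [ 0.633 -0.117  0.02 ]
```

```bash
ls pics
```

```text
scene0.png
scz.png
top0.png
topz.png
```

View pics/topz.png

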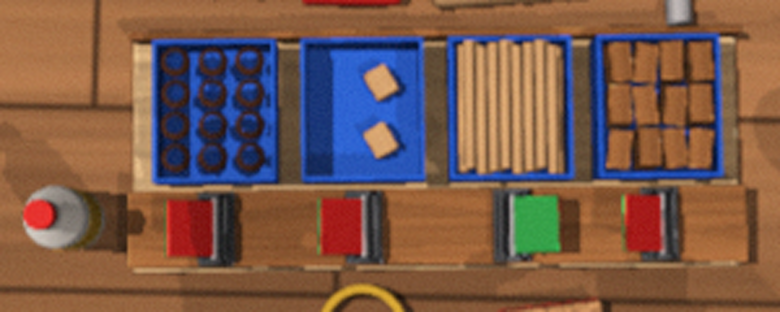

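View pics/scz.png

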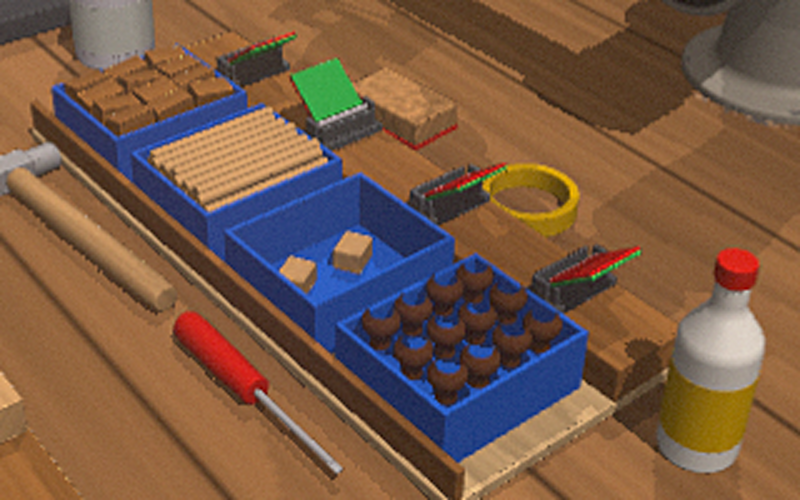

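Run:
```python
from h import *
c=robot.read_camera("top")
Z=lambda u,v,z:p2w(c,u/2.6+180-.3,v/2.6+180-.3,z)
k=Z(214.5,111.5,.067);l=Z(362.5,110,.067);d=Z(509.5,108,.067);w=Z(657.5,107,.067)
print(k,l,d,w)
e=(k-w)[:2];print(np.hypot(*e));e/=np.hypot(*e)
yaw=np.arctan2(-e[0],e[1]);ex=np.array([e[1],-e[0]])
O=(k+l+d+w)[:2]/4-.115*ex
print("yaw",yaw,"O",O,"ex",ex,"ey",e)
im=c["img"][:,:,::-1].copy()
W=lambda x,y,z:np.r_[O+x*ex+y*e,z]
def poly(im,c,P,col):
    q=np.array([w2p(c,p)*1 for p in P]); cv2.polylines(im,[np.round((q)*16).astype(int)],True,col,1,cv2.LINE_AA,4)
S=robot.read_camera("scene"); ims=S["img"][:,:,::-1].copy()
for y,th in zip((.2175,.0725,-.0725,-.2175),(-.9,-.9,.9,-.9)):
  print("post",W(0,y,.045)); 
  for I,C in((im,c),(ims,S)):
    for z in(.045,.072): poly(I,C,[W(x,y+q,z) for x,q in((-.036,-.018),(.036,-.018),(.036,.018),(-.036,.018))],(0,255,255))
    s,co=np.sin(th),np.cos(th)
    poly(I,C,[W(x,y-r*s,.065+r*co) for x,r in((-.027,.01),(.027,.01),(.027,.053),(-.027,.053))],(255,0,255))
    poly(I,C,[W(.115+x,y+q,.067) for x,q in((-.07,-.06),(.07,-.06),(.07,.06),(-.07,.06))],(255,255,0))
cv2.imwrite("pics/o1.png",cv2.resize(im[180:300,180:480],(780,312),interpolation=cv2.INTER_CUBIC))
cv2.imwrite("pics/o2.png",cv2.resize(ims[160:360,170:490],(800,500),interpolation=cv2.INTER_CUBIC))
print("sanding",p2w(c,393,309,.03),"glue top",p2w(c,196,263,.17),"tin",p2w(c,516,247,.11))
```

```text
[0.6125389  0.17244037 0.067     ] [0.61677762 0.02825058 0.067     ] [ 0.62146729 -0.11512304  0.067     ] [ 0.62516799 -0.25942474  0.067     ]
0.4320497359322613
yaw 0.02923479954537556 O [ 0.50403709 -0.04682573] ex [0.99957269 0.02923064] ey [-0.02923064  0.99957269]
post [0.49767943 0.17058133 0.045     ]
post [0.50191787 0.02564329 0.045     ]
post [ 0.50615631 -0.11929475  0.045     ]
post [ 0.51039475 -0.26423279  0.045     ]
sanding [ 0.39934428 -0.16565529  0.03      ] glue top [0.50421807 0.31304599 0.17      ] tin [ 0.55992946 -0.45634022  0.11      ]
```

View pics/o1.png

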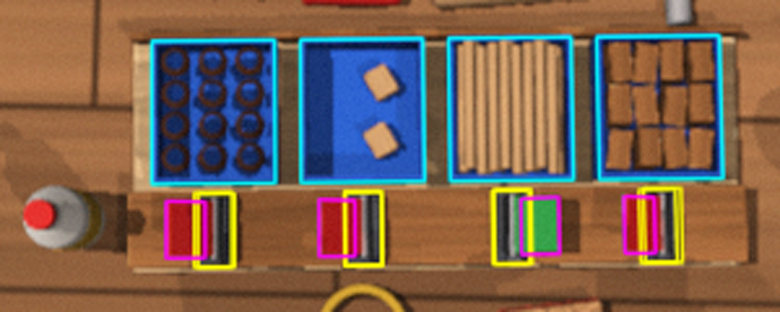

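View pics/o2.png

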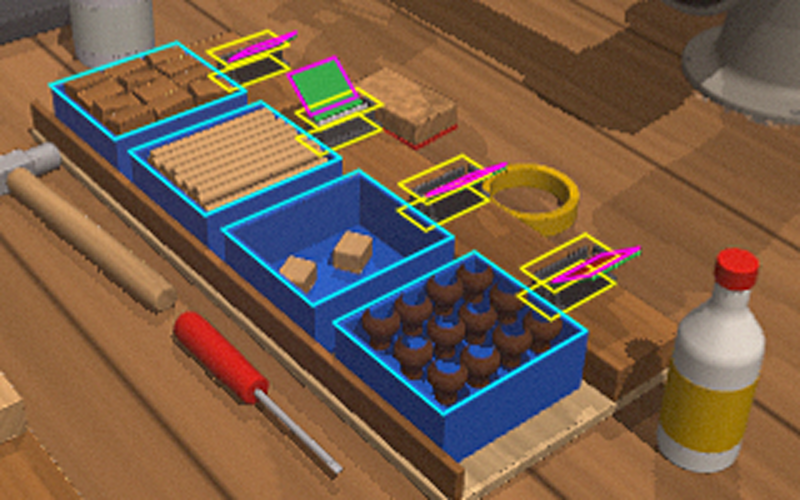

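The model fits both views. The knobs and wedges tags need to go from red to green; the low and dowels tags are already right. First I'll shut the fingers and turn the jaw axis to run along the rack's x.

Emit:
move_arm:
  increments:
    - [0, 0, 0, 0, 0, 0, -0.186]
    - [0, 0, 0, 0, 0, 0, -0.186]
    - [0, 0, 0, 0, 0, 0, -0.186]
    - [0, 0, 0, 0, 0, 0, -0.186]
    - [0, 0, 0, 0, 0, 0, -0.186]
    - [0, 0, 0, 0, 0, 0, -0.186]
    - [0, 0, 0, 0, 0, 0, -0.186]
    - [0, 0, 0, 0, 0, 0, 0]
  newtons: 5

```text
time: 1.8
tool_pos: [0.1501, -0.5031, 0.19]
tool_rot: [3.141, -0.0, 0.035]
contact_force: [0.4, -0.1, -1.2]
opening: 0.0163
```

Emit:
move_arm:
  increments:
    - [0, 37, -29.5, 0, 0, 0, 0]
    - [0, 37, -29.5, 0, 0, 0, 0]
    - [0, 37, -29.5, 0, 0, 0, 0]
    - [0, 37, -29.5, 0, 0, 0, 0]
    - [0, 37, -29.5, 0, 0, 0, 0]
    - [0, 37, -29.5, 0, 0, 0, 0]
    - [0, 37, -29.5, 0, 0, 0, 0]
    - [0, 37, -29.5, 0, 0, 0, 0]
    - [0, 37, -29.5, 0, 0, 0, 0]
    - [0, 36, -28.5, 0, 0, 0, 0]
    - [0, 0, 0, 0, 0, 0, 0]

```text
time: 3.18
tool_pos: [0.5268, -0.1961, 0.1901]
tool_rot: [3.139, -0.003, -0.018]
contact_force: [-0.4, -0.7, -0.2]
opening: 0.0007
```

Emit:
move_arm:
  increments:
    - [0, -18, 0, 0, 0, 0, -0.047]
    - [0, 0, 0, 30, 0, 0, 0]
    - [0, 0, 0, 20, 0, 0, 0]
    - [0, 0, 0, 0, 0, 0, 0]

```text
time: 3.68
tool_pos: [0.5064, -0.1978, 0.1393]
tool_rot: [3.137, -0.002, 0.017]
contact_force: [0.5, -0.2, 0.6]
opening: 0.0001
```

Run:
```python
from h import *
S=robot.read_camera("scene"); T=robot.read_camera("top")
a=S["img"][90:290,230:490,::-1]; cv2.imwrite("pics/s2.png",cv2.resize(a,(780,600),interpolation=cv2.INTER_CUBIC))
a=T["img"][180:330,180:480,::-1]; cv2.imwrite("pics/t2.png",cv2.resize(a,(780,390),interpolation=cv2.INTER_CUBIC))
o=robot.observe();p=o["tool_pos"];print(p,o["tool_rot"],(w2p(S,p)-[230,90])*3)
```

```text
[ 0.50764094 -0.19825298  0.14088421] [ 3.13552599 -0.00488026  0.0184384 ] [163.85535574 219.29490434]
```

View pics/s2.png

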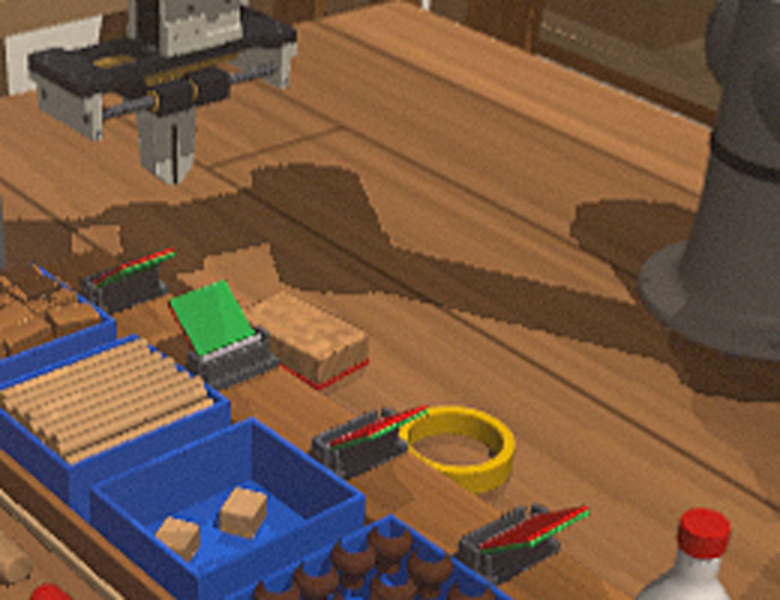

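View pics/t2.png

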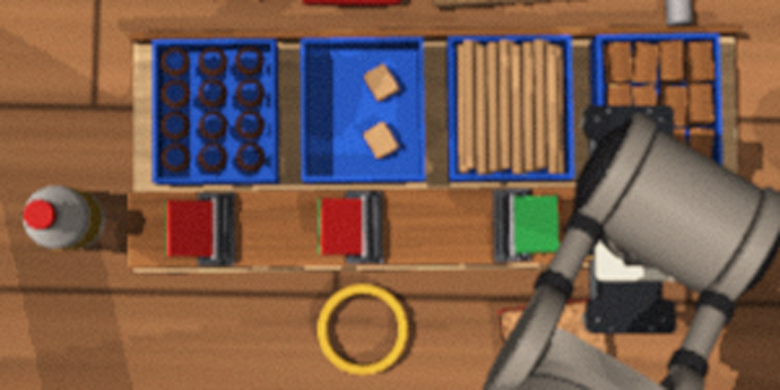

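The reported TCP projects about 12 px below the fingertip I can see, so I'll resolve that before descending.

Run:
```python
from h import *
S=robot.read_camera("scene"); T=robot.read_camera("top")
for z in(.14,.15,.16,.165,.17,.18,.2,.22): print(z,"scene tip",p2w(S,230+175/3,90+181/3,z).round(4),"top body",p2w(T,180+630/2.6,180+220/2.6,z).round(4))
o=robot.observe();p=o["tool_pos"];print(p,o["qpos"])
im=S["img"][:,:,::-1].copy()
for dz in(0,.0188,.066): 
    q=w2p(S,p+[0,0,dz]); print(dz,q); cv2.circle(im,tuple(int(v) for v in q),1,(255,0,255),-1)
a=im[70:190,240:340]; cv2.imwrite("pics/s3.png",cv2.resize(a,(500,600),interpolation=cv2.INTER_CUBIC))
```

```text
0.14 scene tip [ 0.4606 -0.251   0.14  ] top body [ 0.5114 -0.2225  0.14  ]
0.15 scene tip [ 0.4727 -0.2335  0.15  ] top body [ 0.511  -0.2209  0.15  ]
0.16 scene tip [ 0.4847 -0.2159  0.16  ] top body [ 0.5107 -0.2193  0.16  ]
0.165 scene tip [ 0.4907 -0.2072  0.165 ] top body [ 0.5105 -0.2185  0.165 ]
0.17 scene tip [ 0.4968 -0.1984  0.17  ] top body [ 0.5104 -0.2177  0.17  ]
0.18 scene tip [ 0.5088 -0.1808  0.18  ] top body [ 0.5101 -0.2161  0.18  ]
0.2 scene tip [ 0.5329 -0.1457  0.2   ] top body [ 0.5094 -0.2129  0.2   ]
0.22 scene tip [ 0.557  -0.1106  0.22  ] top body [ 0.5088 -0.2097  0.22  ]
[ 0.50824525 -0.19821834  0.14138458] [-0.51059318  0.41694014  1.55033592 -0.00294258  1.16558186 -0.52893504]
0 [284.40673325 162.97580745]
0.0188 [284.27928912 155.54054503]
0.066 [283.95108113 136.29164671]
```

View pics/s3.png

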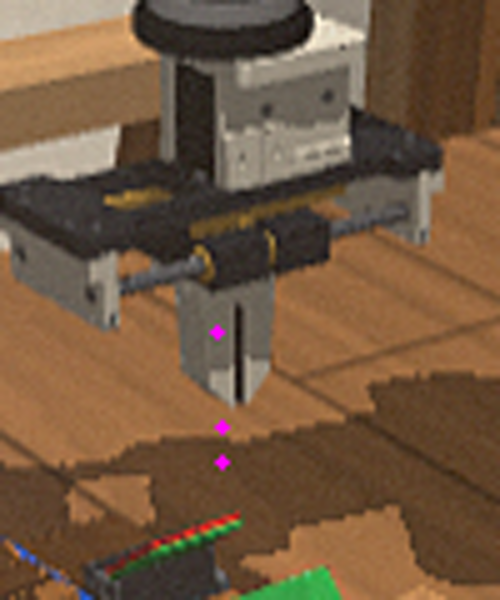

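Run:
```python
from h import *
S=robot.read_camera("scene"); T=robot.read_camera("top")
print("base",w2p(S,[0,0,0]),w2p(T,[0,0,0.0]))
s=cv2.imread("pics/scene0.png");t=cv2.imread("pics/top0.png")
p=np.array([.15,-.503,.1895]);y=-1.281;tx=np.array([np.cos(y),np.sin(y),0])
for off in(0,.046,-.046,.065,-.065):
    print(off,w2p(S,p+off*tx),w2p(T,p+off*tx))
    cv2.circle(s,tuple(int(v) for v in w2p(S,p+off*tx)),1,(255,0,255),-1);cv2.circle(t,tuple(int(v) for v in w2p(T,p+off*tx)),1,(255,0,255),-1)
cv2.imwrite("pics/s4.png",cv2.resize(s[0:110,270:400],(780,600),interpolation=cv2.INTER_CUBIC))
cv2.imwrite("pics/t4.png",cv2.resize(t[360:480,480:640],(780,585),interpolation=cv2.INTER_CUBIC))
```

```text
base [481.66302012 188.61537425] [325.66344948 463.89286044]
0 [325.61248468  79.69243173] [549.15295936 426.35297224]
0.046 [313.19127512  76.61003291] [568.71005084 420.88250754]
-0.046 [338.38795588  82.86827818] [529.60034259 431.83812809]
0.065 [308.16100758  75.36325193] [576.79015383 418.62698895]
-0.065 [343.77141613  84.20822956] [521.52469383 434.10829093]
```

View pics/s4.png

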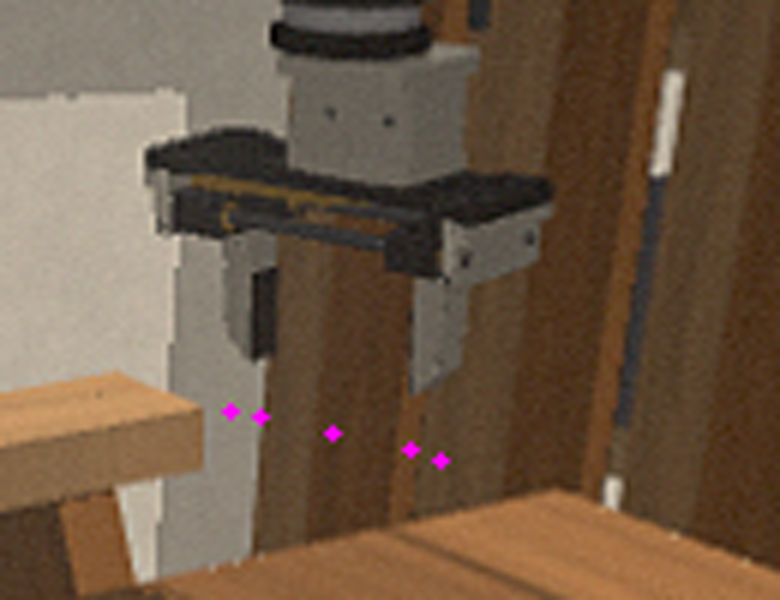

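View pics/t4.png

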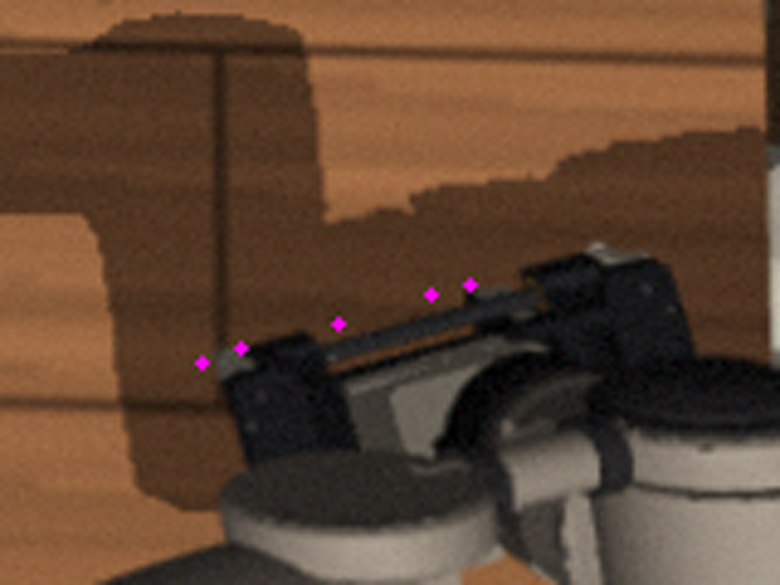

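Run:
```python
from h import *
S=robot.read_camera("scene"); T=robot.read_camera("top")
def tri(a,b):
    P=[]
    for c,u in((S,a),(T,b)):
        q=p2w(c,*u,0.0);o=np.array(c["T"])[:3,3];d=(q-o)/np.linalg.norm(q-o);P.append((o,d))
    A=sum(np.eye(3)-np.outer(d,d) for o,d in P);bb=sum((np.eye(3)-np.outer(d,d))@o for o,d in P)
    x=np.linalg.solve(A,bb);return x,[np.linalg.norm((np.eye(3)-np.outer(d,d))@(x-o)) for o,d in P]
print(tri((310.8,65.1),(580.5,420.1)))
for z in(.19,.2,.21,.22,.23): print(z,p2w(T,580.5,420.1,z).round(3),p2w(S,310.8,65.1,z).round(3),p2w(S,270+430/6,388/5.4545,z).round(3))
p=np.array([.15,-.503,.19]);tx=np.array([np.cos(-1.281),np.sin(-1.281),0]);print(p+.055*tx,p-.055*tx)
```

```text
(array([ 0.17017428, -0.55668495,  0.22340492]), [np.float64(0.0037420145275333613), np.float64(0.0037420145275334866)])
0.19 [ 0.166 -0.573  0.19 ] [ 0.099 -0.644  0.19 ] [ 0.057 -0.54   0.19 ]
0.2 [ 0.168 -0.569  0.2  ] [ 0.12  -0.617  0.2  ] [ 0.079 -0.515  0.2  ]
0.21 [ 0.17  -0.565  0.21 ] [ 0.14 -0.59  0.21] [ 0.1  -0.49  0.21]
0.22 [ 0.172 -0.561  0.22 ] [ 0.161 -0.563  0.22 ] [ 0.121 -0.465  0.22 ]
0.23 [ 0.174 -0.556  0.23 ] [ 0.182 -0.535  0.23 ] [ 0.143 -0.44   0.23 ]
[ 0.16571664 -0.55570662  0.19      ] [ 0.13428336 -0.45029338  0.19      ]
```

Both views agree sideways, but the rendered tips look about 30 mm above the reported TCP. Going down to a reported z of 0.09 is safe either way, so I'll do that and look again.

Emit:
move_arm:
  increments:
    - [0, 0, 0, 25, 0, 0, 0]
    - [0, 0, 0, 20, 0, 0, 0]
    - [0, 0, 0, 6, 0, 0, 0]
    - [0, 0, 0, 0, 0, 0, 0]

```text
time: 4.58
tool_pos: [0.5098, -0.1986, 0.0906]
tool_rot: [3.133, -0.009, 0.02]
contact_force: [-0.2, -0.7, 0.2]
opening: 0.0003
```

```bash
cat > snap.py <<'E'
import sys
from h import *
S=robot.read_camera("scene"); n=sys.argv[1]; u,v=map(int,sys.argv[2:4])
im=S["img"][:,:,::-1]
cv2.imwrite(f"pics/{n}.png",cv2.resize(im[v:v+120,u:u+160],(800,600),interpolation=cv2.INTER_CUBIC))
o=robot.observe();p=o["tool_pos"];print(o["time"],p,o["tool_rot"],o["contact_force"],(w2p(S,p)-[u,v])*5)
E
python3 snap.py s5 220 90
```

```text
4.625 [ 0.5099905  -0.19865318  0.09089615] [ 3.13301796 -0.00940548  0.02050811] [-0.35084179  0.30824857  0.65055866] [320.11537866 462.27938587]
```

View pics/s5.png

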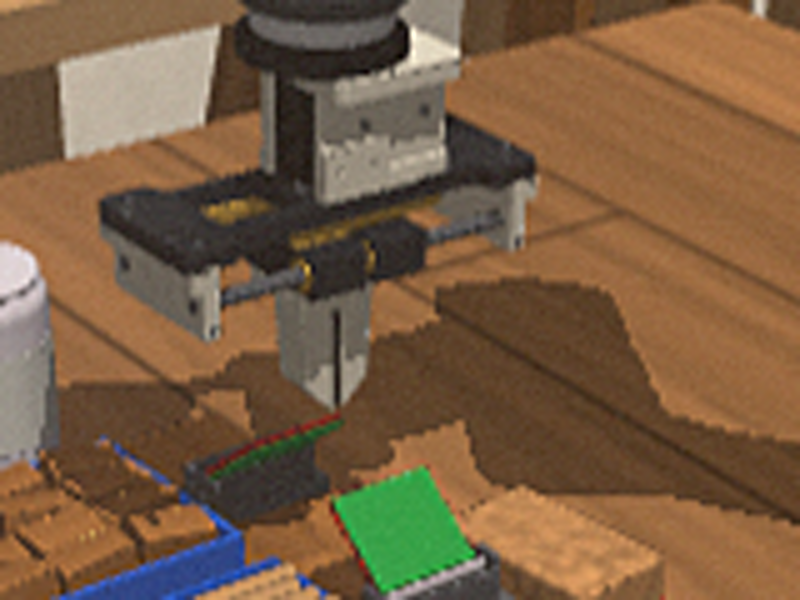

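Emit:
move_arm:
  increments:
    - [0, 0, 8, 0, 0, 0, 0]
    - [0, 0, 8, 0, 0, 0, 0]
    - [0, 0, 8, 0, 0, 0, 0]
    - [0, 0, 8, 0, 0, 0, 0]
    - [0, 0, 0, 0, 0, 0, 0]

```text
time: 5.25
tool_pos: [0.5117, -0.2343, 0.0933]
tool_rot: [3.131, -0.013, 0.02]
contact_force: [0.1, 0.1, 0.1]
opening: 0.0003
```

```bash
python3 snap.py s6 220 90
```

```text
5.3 [ 0.51167887 -0.23390914  0.09322635] [ 3.13091701 -0.01246332  0.02013419] [ 0.29063563 -0.69597832  0.1733004 ] [275.46813123 430.08633211]
```

View pics/s6.png

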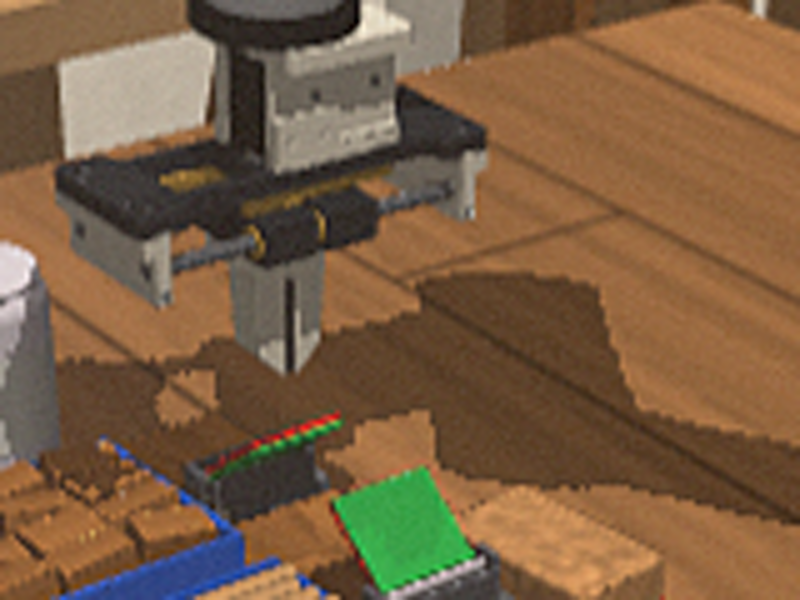

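No contact force and the tag did not move, even though the reported TCP was inside the tag's envelope. The tip really is about 30 mm higher than reported, so I'll back off and descend by that amount.

Emit:
move_arm:
  increments:
    - [0, 0, -18, 0, 0.012, 0.01, 0]
    - [0, -2, -18, 0, 0, 0, 0]
    - [0, 0, 0, 16, 0, 0, 0]
    - [0, 0, 0, 15, 0, 0, 0]
    - [0, 0, 0, 0, 0, 0, 0]

```text
time: 5.92
tool_pos: [0.5087, -0.1911, 0.0612]
tool_rot: [-3.138, -0.022, 0.023]
contact_force: [0.2, -0.0, -0.7]
opening: 0.0004
```

```bash
python3 snap.py s7 220 90;python3 - <<'E'
from h import *
S=robot.read_camera("scene")
for z in(.11,.115,.12,.125,.13):print(z,p2w(S,278,164.4,z))
E
```

```text
5.975 [ 0.50918828 -0.19142929  0.06181807] [-3.13828748 -0.0235141   0.02248578] [-0.38899043  0.07006208 -0.33828611] [331.08862493 521.71274117]
0.11 [ 0.49006732 -0.25300776  0.11      ]
0.115 [ 0.49552194 -0.24467125  0.115     ]
0.12 [ 0.50097656 -0.23633473  0.12      ]
0.125 [ 0.50643119 -0.22799821  0.125     ]
0.13 [ 0.51188581 -0.21966169  0.13      ]
```

View pics/s7.png

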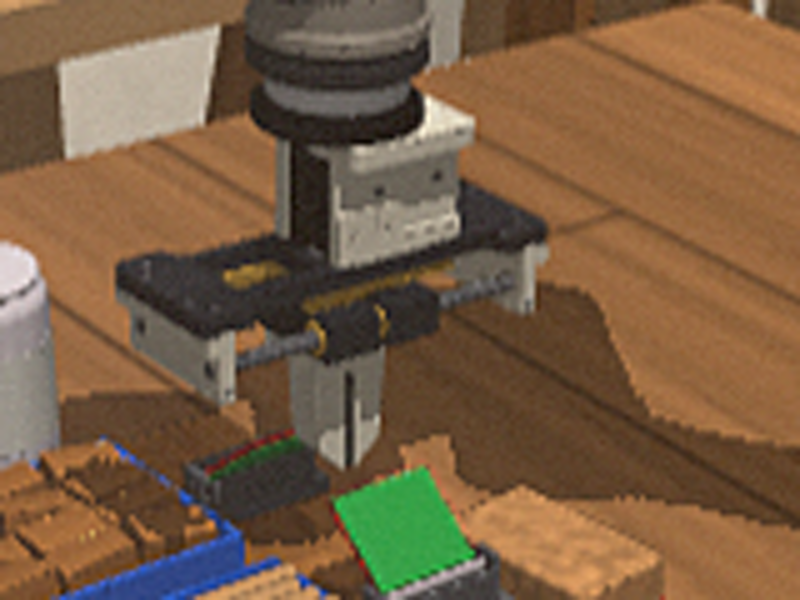

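The tip now stands on the open side of the tag's free edge, at the right height. I'll push gently toward -y.

Emit:
move_arm:
  increments:
    - [0, 0, 5, 3, 0, -0.02, 0]
    - [0, 0, 8, 0.6, 0, 0, 0]
    - [0, 0, 8, 0.6, 0, 0, 0]
    - [0, 0, 8, 0.6, 0, 0, 0]
    - [0, 0, 0, 0, 0, 0, 0]

```text
time: 6.65
tool_pos: [0.5112, -0.2242, 0.0583]
tool_rot: [-3.14, -0.005, 0.021]
contact_force: [0.2, 0.5, -0.5]
opening: 0.0003
```

```bash
python3 snap.py s8 220 90
```

```text
6.7 [ 0.51112241 -0.2238343   0.0583405 ] [-3.13999248 -0.00513388  0.02123866] [-0.03245172 -0.06525949 -0.24988397] [289.81910215 501.85530198]
```

View pics/s8.png

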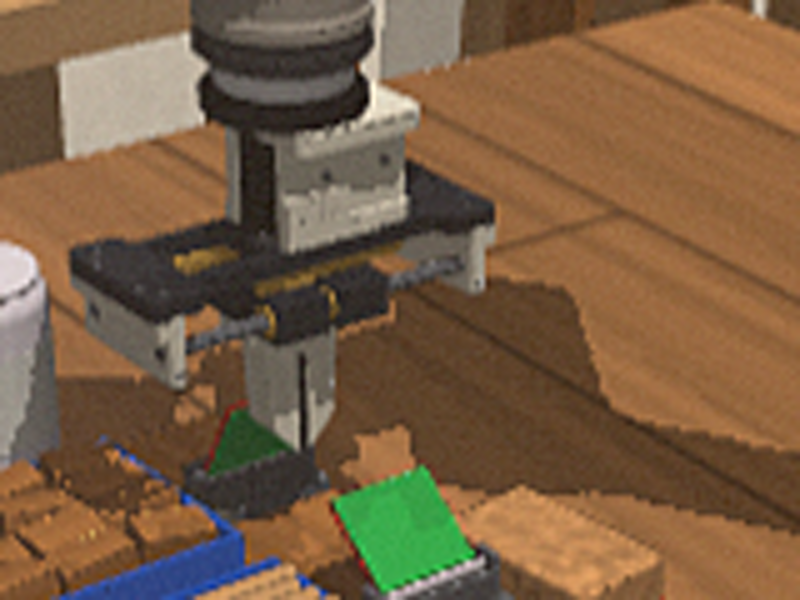

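The tag is lifting, so I'll keep pushing past upright.

Emit:
move_arm:
  increments:
    - [0, 0, 8, 0, 0, 0, 0]
    - [0, 0, 8, 0.3, 0, 0, 0]
    - [0, 0, 8, 0.3, 0, 0, 0]
    - [0, 0, 8, 0.3, 0, 0, 0]
    - [0, 0, 7, 0, 0, 0, 0]
    - [0, 0, 0, 0, 0, 0, 0]

```text
time: 7.45
tool_pos: [0.512, -0.2659, 0.0573]
tool_rot: [-3.14, -0.005, 0.021]
contact_force: [-0.7, -0.3, 0.1]
opening: 0.0004
```

```bash
python3 snap.py s9 220 90
```

```text
7.5 [ 0.51187523 -0.26547876  0.05724917] [-3.14001933 -0.00497766  0.02136795] [-0.51818016  0.36149124 -1.04798262] [241.57659216 470.34342152]
```

View pics/s9.png

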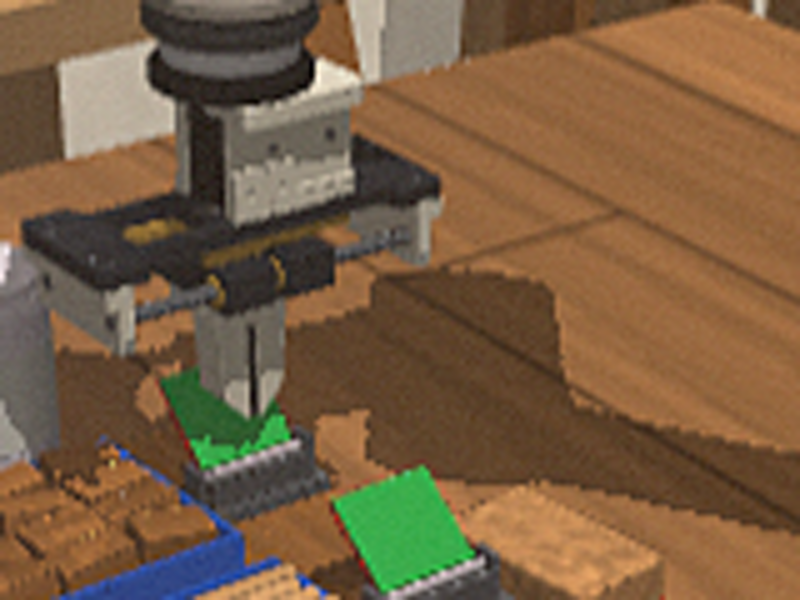

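It went over green. Now I'll lift and go to the knobs tag.

Emit:
move_arm:
  increments:
    - [0, 0, 0, -30, 0, 0, 0]
    - [0, 0, 0, -45, 0, 0, 0]
    - [0, 0, 0, -45, 0, 0, 0]
    - [0, 0, -30, -14, 0, 0, 0]
    - [0, 0, -45, 0, 0, 0, 0]
    - [0, 0, -45, 0, 0, 0, 0]
    - [0, 0, -45, 0, 0, 0, 0]
    - [0, 0, -45, 0, 0, 0, 0]
    - [0, 0, -45, 0, 0, 0, 0]
    - [0, 0, -45, 0, 0, 0, 0]
    - [0, 0, 0, 0, 0, 0, 0]

```text
time: 8.88
tool_pos: [0.5031, 0.046, 0.1968]
tool_rot: [-3.138, -0.006, 0.023]
contact_force: [0.3, -0.7, 0.7]
opening: 0.0005
```

Emit:
move_arm:
  increments:
    - [0, 0, -45, 0, 0, 0, 0]
    - [0, 0, -45, 0, 0, 0, 0]
    - [0, 0, -45, 0, 0, 0, 0]
    - [0, 0, -35, 0, 0, 0, 0]
    - [0, 0, -14, 0, 0, 0, 0]
    - [0, 0, 0, 0, 0, 0, 0]

```text
time: 9.62
tool_pos: [0.5001, 0.2307, 0.1972]
tool_rot: [-3.14, -0.006, 0.02]
contact_force: [-0.2, 0.2, 0.1]
opening: 0.0004
```

```bash
python3 snap.py s10 330 180; python3 -c "
from h import *
T=robot.read_camera('top');cv2.imwrite('pics/t10.png',cv2.resize(T['img'][180:330,180:480,::-1],(780,390),interpolation=cv2.INTER_CUBIC))"
```

```text
9.675 [0.50011628 0.23014222 0.19718131] [-3.1406144  -0.00636721  0.01908913] [-0.32773154  0.15495803  0.11111205] [493.8789961  221.25098928]
```

View pics/s10.png

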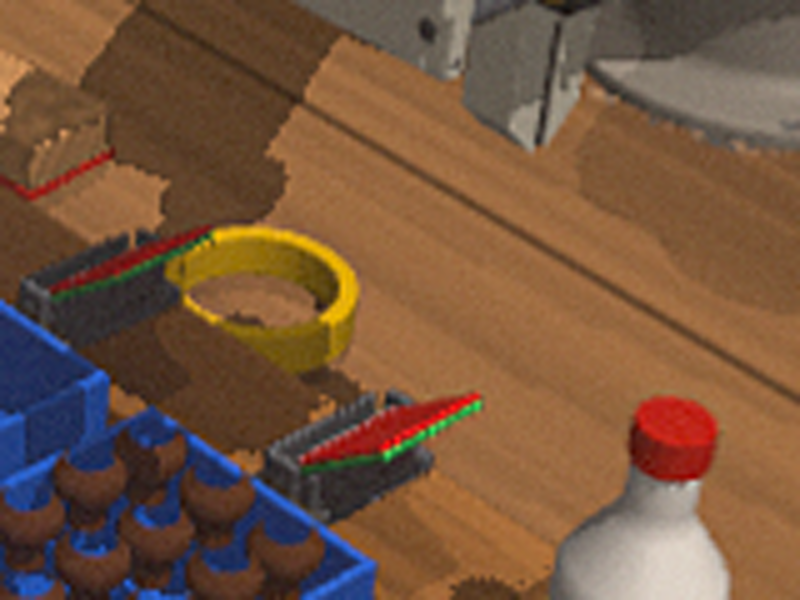

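View pics/t10.png

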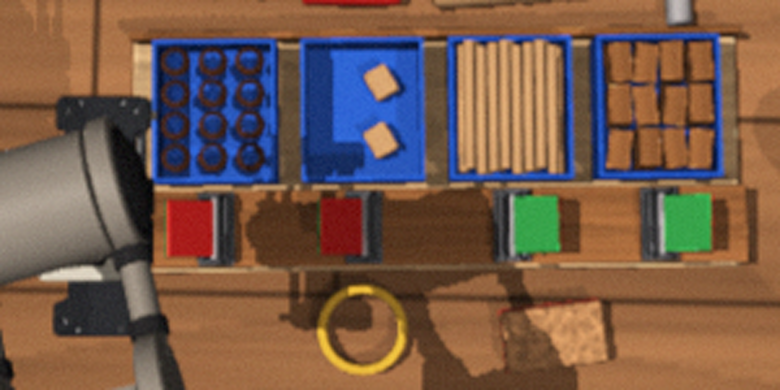

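The top view confirms the wedges tag is green. Before I descend, I'll check the gripper's sideways position and its clearance to the glue bottle.

Run:
```python
from h import *
T=robot.read_camera("top");S=robot.read_camera("scene")
for z in(.26,.28,.3,.32): print(z,[p2w(T,180+u/2.6,180+v/2.6,z).round(3) for u,v in((57,97),(152,97),(55,333))])
for z in(.215,.22,.225,.23,.235): print(z,p2w(S,330+540/5,180+150/5,z).round(4))
for z in(.0,.06,.17): print("glue",z,p2w(S,455,343,0),p2w(T,196,263,.17))
```

```text
0.26 [array([0.603, 0.283, 0.26 ]), array([0.604, 0.203, 0.26 ]), array([0.404, 0.278, 0.26 ])]
0.28 [array([0.6  , 0.279, 0.28 ]), array([0.602, 0.2  , 0.28 ]), array([0.405, 0.274, 0.28 ])]
0.3 [array([0.598, 0.275, 0.3  ]), array([0.6  , 0.197, 0.3  ]), array([0.406, 0.27 , 0.3  ])]
0.32 [array([0.596, 0.27 , 0.32 ]), array([0.598, 0.194, 0.32 ]), array([0.407, 0.265, 0.32 ])]
0.215 [0.4756 0.2258 0.215 ]
0.22 [0.4824 0.2309 0.22  ]
0.225 [0.4893 0.236  0.225 ]
0.23 [0.4961 0.2411 0.23  ]
0.235 [0.5029 0.2462 0.235 ]
glue 0.0 [0.50549135 0.3359553  0.        ] [0.50421807 0.31304599 0.17      ]
glue 0.06 [0.50549135 0.3359553  0.        ] [0.50421807 0.31304599 0.17      ]
glue 0.17 [0.50549135 0.3359553  0.        ] [0.50421807 0.31304599 0.17      ]
```

Emit:
move_arm:
  increments:
    - [0, -2, -3, 30, 0, 0, 0]
    - [0, 0, 0, 35, 0, 0, 0]
    - [0, 0, 0, 30, 0, 0, 0]
    - [0, 0, 0, 15, 0, 0, 0]
    - [0, 0, 0, 0, 0, 0, 0]

```text
time: 10.45
tool_pos: [0.5012, 0.2276, 0.0858]
tool_rot: [-3.14, -0.01, 0.011]
contact_force: [0.2, -0.5, 0.2]
opening: 0.0002
```

```bash
python3 snap.py s11 340 190
```

```text
10.5 [0.5016256  0.22784983 0.08655937] [-3.14010125 -0.01105663  0.01067702] [ 0.22108411 -0.10420614  0.36543221] [394.54385751 421.26658349]
```

View pics/s11.png

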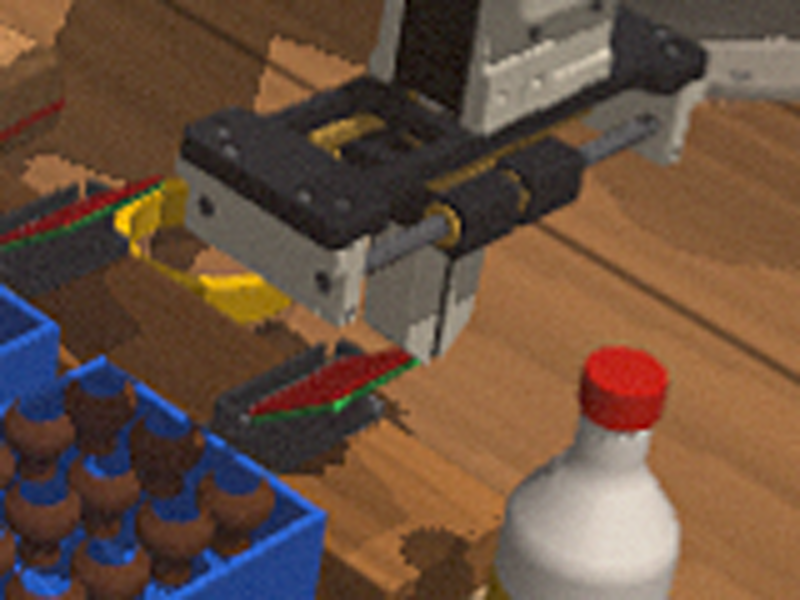

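The tip is still above the edge and has drifted 6 mm toward -y. I'll correct that, then descend.

Emit:
move_arm:
  increments:
    - [0, -3, -9, 0, 0, -0.01, -0.015]
    - [0, 0, -1, 14, 0, 0, 0]
    - [0, 0, -1, 14, 0, 0, 0]
    - [0, 0, 0, 0, 0, 0, 0]

```text
time: 11.0
tool_pos: [0.4995, 0.2397, 0.0587]
tool_rot: [-3.139, -0.004, 0.026]
contact_force: [-0.5, -0.5, -0.9]
opening: 0.0001
```

```bash
python3 snap.py s12 340 190
```

```text
11.05 [0.49999353 0.23980081 0.05928398] [-3.13888281 -0.00490743  0.02636612] [-0.67745204  0.48721702 -0.65850992] [411.58476772 493.38233997]
```

View pics/s12.png

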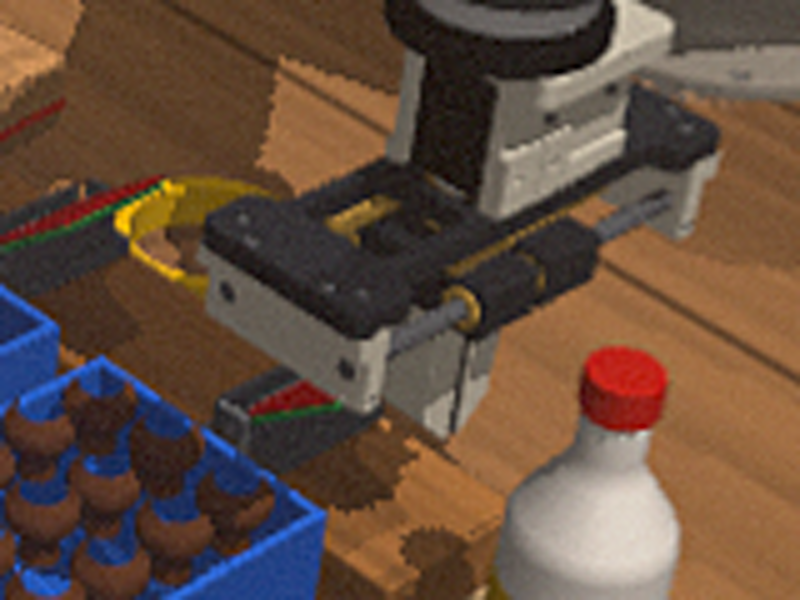

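The finger is beside the free edge on the +y side. I'll push.

Emit:
move_arm:
  increments:
    - [0, 0, 8, 0.5, 0, 0, 0]
    - [0, 0, 8, 0.5, 0, 0, 0]
    - [0, 0, 8, 0.5, 0, 0, 0]
    - [0, 0, 8, 0.5, 0, 0, 0]
    - [0, 0, 8, 0.5, 0, 0, 0]
    - [0, 0, 8, 0.3, 0, 0, 0]
    - [0, 0, 8, 0.3, 0, 0, 0]
    - [0, 0, 8, 0.3, 0, 0, 0]
    - [0, 0, 8, 0, 0, 0, 0]
    - [0, 0, 0, 0, 0, 0, 0]

```text
time: 12.3
tool_pos: [0.5028, 0.162, 0.0564]
tool_rot: [-3.139, -0.007, 0.025]
contact_force: [0.0, 0.1, -0.0]
opening: 0.0006
```

```bash
python3 snap.py s13 340 190
```

```text
12.35 [0.50279647 0.16229552 0.05643585] [-3.13861352 -0.00683135  0.02547398] [ 0.07548356  0.13852322 -0.58566328] [259.81898171 397.95298482]
```

View pics/s13.png

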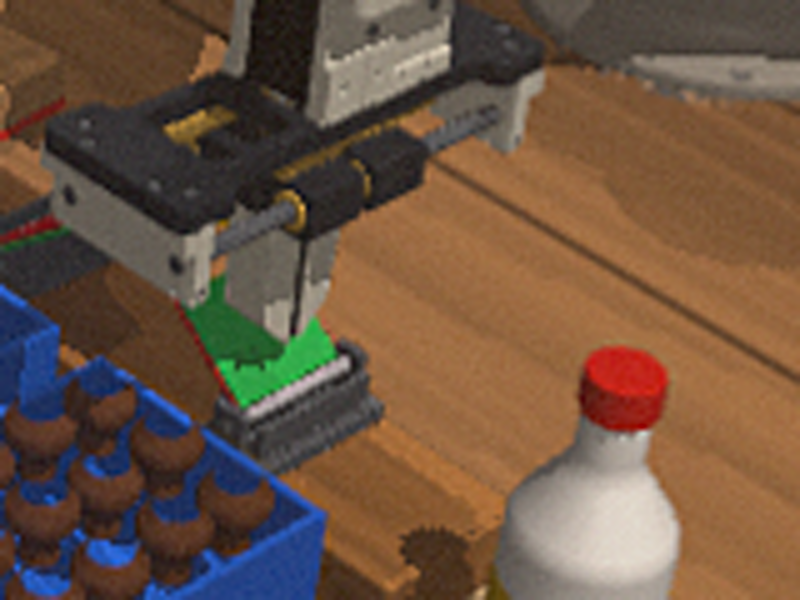

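It flipped. I'll lift well clear and do the final check.

Emit:
move_arm:
  increments:
    - [0, 0, 0, -30, 0, 0, 0]
    - [0, 0, 0, -45, 0, 0, 0]
    - [0, 0, 0, -45, 0, 0, 0]
    - [0, -30, 0, -20, 0, 0, 0]
    - [0, -40, 0, 0, 0, 0, 0]
    - [0, -40, 0, 0, 0, 0, 0]
    - [0, 0, 0, 0, 0, 0, 0]
    - [0, 0, 0, 0, 0, 0, 0]
    - [0, 0, 0, 0, 0, 0, 0]

```text
time: 13.48
tool_pos: [0.3906, 0.161, 0.2007]
tool_rot: [-3.137, -0.009, 0.028]
contact_force: [0.0, -1.7, -0.2]
opening: 0.0006
```

Run:
```python
from h import *
S=robot.read_camera("scene");T=robot.read_camera("top")
a=T["img"][160:330,170:550,::-1];b=S["img"][130:360,150:490,::-1]
cv2.imwrite("pics/f1.png",cv2.resize(a,(760,340),interpolation=cv2.INTER_CUBIC));cv2.imwrite("pics/f2.png",cv2.resize(b,(800,541),interpolation=cv2.INTER_CUBIC))
o=robot.observe();print(o["time"],o["tool_pos"],o["contact_force"])
```

```text
13.575 [0.39049609 0.16088897 0.20053482] [-0.31162274  0.08927028  0.18636909]
```

View pics/f1.png

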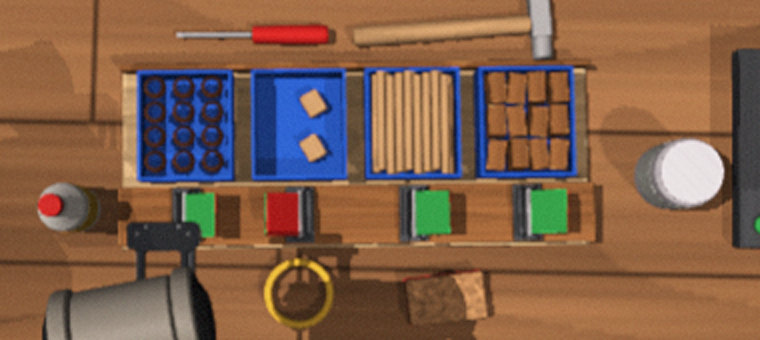

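View pics/f2.png

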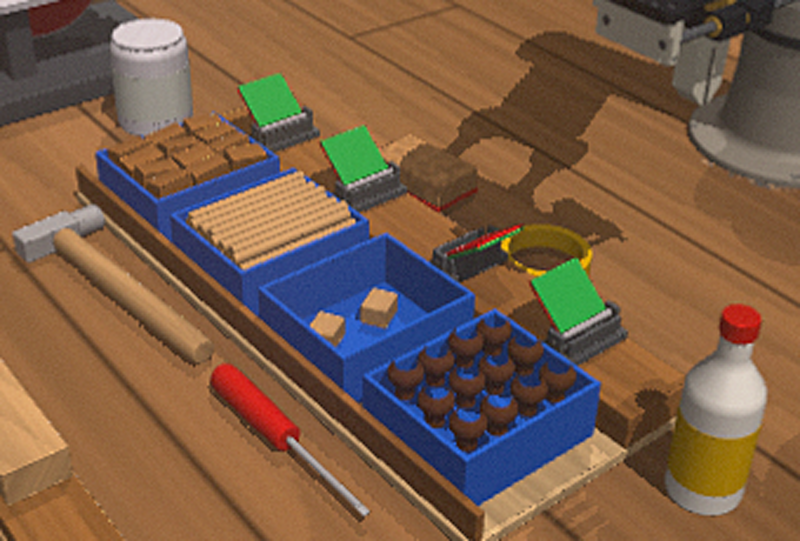

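The tags now lie green, red, green, green for knobs, low, dowels and wedges. The loose things look unmoved and the arm is clear, so I'm handing in.

```bash
python3 -c "
from cell import robot
print(robot.hand_in())"
```

```text
the job is handed in; nothing more can be done
None
```

I pushed two tags over with the shut fingertips, the ones for the wedges and the knobs, each from red to green. The dowels tag was already green and the nearly empty bin's tag was already red, so I left both alone. I handed the job in at about 13.6 s.

**Last checks:** The final top and scene pictures show green for knobs, dowels and wedges and red for the nearly empty bin. Each tag looks fully over at its stop. The stock and loose things look where they were at the start, and the arm was clear of everything. The force readings I took stayed within about 2 N. I judged the tag angles and the loose things by eye in the pictures and did not measure them.

**One disagreement:** The fingertip really sits about 30 mm higher than the reported TCP height. The pictures showed this, and so did a first pass that missed the wedges tag without touching it. I worked from the pictures for height, so both pushes ran at a reported height of about 0.057 m, which is about 0.09 m in reality.

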